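# Line up the paint tins by height on the rack

## Task

Line the four closed paint tins up in order of height on the wooden rack: the shortest on the pad nearest the white mixing dish, then each next taller one, with the tallest at the far end, so that no tin stands in the brush's way. Every tin stands upright, centred on its own pad; never tip a tin over, and leave the dish and the carved woodblock where they are.

Things in the scene. Friction and masses are not known exactly. Their poses are not given: they have to be found in the camera images.
- tin_a: The shortest of four closed, rigid steel paint tins that look alike but for their height: upright cylinder, 52 mm diameter, 40 mm high, flat lid, paper band, mass about 110 g (varies by a third). Origin at the centre of its underside, z up; starts upright on the table on the robot's side of the rack.
- tin_b: The second shortest of four closed, rigid steel paint tins that look alike but for their height: upright cylinder, 52 mm diameter, 62 mm high, flat lid, paper band, mass about 160 g (varies by a third). Origin at the centre of its underside, z up; starts upright on the table on the robot's side of the rack.
- tin_c: The second tallest of four closed, rigid steel paint tins that look alike but for their height: upright cylinder, 52 mm diameter, 84 mm high, flat lid, paper band, mass about 220 g (varies by a third). Origin at the centre of its underside, z up; starts upright on the table on the robot's side of the rack.
- tin_d: The tallest of four closed, rigid steel paint tins that look alike but for their height: upright cylinder, 52 mm diameter, 106 mm high, flat lid, paper band, mass about 280 g (varies by a third). Origin at the centre of its underside, z up; starts upright on the table on the robot's side of the rack.
- pad_1: Black round rubber pad, 64 mm diameter, 2 mm thick, fixed on a pale wooden rack (fixed board, 90 x 350 x 15 mm), one of four equal pads in a straight row 85 mm apart, pad_1 to pad_4 in turn; an end one. Origin at the centre of its underside; its top is 17 mm above the table. y runs along the row towards pad_4, x across the rack, away from the robot.
- pad_2: Black round rubber pad, 64 mm diameter, 2 mm thick, fixed on a pale wooden rack (fixed board, 90 x 350 x 15 mm), one of four equal pads in a straight row 85 mm apart, pad_1 to pad_4 in turn; an inner one. Origin at the centre of its underside; its top is 17 mm above the table. y runs along the row towards pad_4, x across the rack, away from the robot.
- pad_3: Black round rubber pad, 64 mm diameter, 2 mm thick, fixed on a pale wooden rack (fixed board, 90 x 350 x 15 mm), one of four equal pads in a straight row 85 mm apart, pad_1 to pad_4 in turn; an inner one. Origin at the centre of its underside; its top is 17 mm above the table. y runs along the row towards pad_4, x across the rack, away from the robot.
- pad_4: Black round rubber pad, 64 mm diameter, 2 mm thick, fixed on a pale wooden rack (fixed board, 90 x 350 x 15 mm), one of four equal pads in a straight row 85 mm apart, pad_1 to pad_4 in turn; an end one. Origin at the centre of its underside; its top is 17 mm above the table. y runs along the row towards pad_4, x across the rack, away from the robot.
- dish: White porcelain mixing dish, 84 mm diameter, 18 mm high, loose on the table just beyond one end of the rack (either end), about 108 mm from the centre of the nearest pad. Origin at the centre of its underside. It tells which end the shortest tin belongs at; leave it alone.
- woodblock: Dark carved wooden printing block, 80 x 56 x 22 mm, loose on the table beyond the other end of the rack. Origin at the centre of its underside. Leave it alone.
Not all that is in view belongs to the job. Leave any blue look-alike of the tin_b alone. What is shaped like the tin_c but orange is not meant.

How it is judged:
By the outcome, as a careful person would: the job done as asked, in the order asked, and still so for the second after the job is handed in, with the robot touching nothing.
It also fails if it takes over 106 s, if anything falls off the work surface, if the arm or the gripper's body presses on something with over 40 N, if the wrist force passes 120 N, or if a joint passes its speed limit or range.

## Robot

A 6-joint arm with a two-finger parallel gripper is mounted at the origin on the work surface. World frame = base frame: x ahead of the robot, y to its left, z up, the work surface at z = 0. Lengths are in m, angles in rad, forces in N, time in s.
With the tool pointing down it reaches from about 0.4 to 0.825 m from the base axis. Payload 7 kg.
Tool frame: the origin (TCP) lies on the centre line of the jaws, within the pads' length; the fingertips stand 19 mm ahead of it and the grasp point (between the pads) is the TCP; z points along the fingers, y is the line along which they close (so a half turn about z gives the same grasp; the last joint's range is limited). The gripper opens to 88 mm and grips with 3 to 60 N. Pads are 19 mm wide; open, the fingers measure 130 mm over their backs; the gripper's body (78 mm by 193 mm) begins 47 mm behind the grasp point.
Start: joints at [1.638, 0.359, 0.012, 0, -1.224, -0.288], TCP at [0.148, 0.659, 0.221] pointing down, gripper open.
Joint ranges: [-3.07, 3.07], [-1.43, 2.12], [-1.02, 1.25], [-3.03, 1.67], [-3.05, -0], [-3.03, 3.03]. Speed limits (rad/s): [2.39, 2.39, 3.01, 3.14, 3.14, 3.14].

## Interface

Orientations are given as [roll, pitch, yaw] about the fixed x, y, z axes, in that order (R = Rz(yaw) Ry(pitch) Rx(roll)).
In Python, from station import arm, imaging, models gives the robot as it stands.
- The arm moves only by the tool play_rows, never from a script. Its arguments are lists of equal length, an entry for each row: "travel": the shift along the tool's x, y, z in units of 25 mm (1.0 is 25 mm), a list of three; "twist": the turn about the tool's z in units of 0.15 rad (1.0 is 0.15 rad). A call has 1 to 8 rows; each row shifts and turns the commanded pose from where the row before left it, along the tool's axes as they then stand; what a row does not reach is not made up. A row lasts 1/8 s, in which the tool goes at most 62.5 mm and 10.7 degrees, less where a joint would pass 70% of its speed; a pose out of reach is approached as far as the arm can. A call with a number of a shift or a turn outside -1 to 1 is refused whole. A call with a gripper value outside its range is refused whole. "fingers" is the opening, from 0 (shut) to 1 (fully open), set as the call begins (left out, the last holds). The fingers move at their own pace and stop on an object; "newtons" is the grip in N (left out, the last holds). Time passes only in rows, so rows that do not move let the fingers close. It gives the time, the measured TCP pose, the force, the opening and the grip force at its end, in the units of the state.
- arm.get_state(): the state, without advancing time (a new reading comes with each control period).
- imaging.grab_frame(name): name is "scene" or "top"; returns a dict with "pixels" (384x512x3 uint8, red, green, blue), "fx", "fy", "cx", "cy" (pixels), "R" (3x3) and "t" (3): a world point X has camera coordinates R X + t. Camera axes: x right, y down, z forward; pixel columns grow to the right and rows downward; lengths in m; the calibration is good to about 2 mm. A picture is of the moment at which its call begins. There is no depth.
- arm.job_done(): hands the job in; it is judged then, once.
Trained networks look in the newest picture that a camera, given by its name, has taken for a name from the list of things; names that differ only in an ending like _2 or _b are one class to them, and where a whole thing is asked for, a point or a joint stands for the part that bears it (a point fixed in the world has none). Each returns a list of dicts, best first, with "confidence" (0 to 1); they miss things now and then, are a little off and sometimes report something else, mostly with a low value. They report only what shows in the picture. A call takes as long as a camera call. They do not tell look-alikes from the thing itself.
- models.boxes_of(name, camera): "extent" ([centre column, centre row, width, height] in pixels, round what is visible of it).
- models.silhouettes(name, camera): "pixels" (384x512 bool, what is visible of it) and "extent" ([centre column, centre row, width, height] in pixels, round what is visible of it).
The state is a dict: "t": time; "q": joint angles; "qd": joint speeds; "joint_efforts": joint torques, N m; "eef_pos": TCP position; "ee_rot": TCP orientation; "force": force on the tool from outside, world axes, zero at the start; "moment": the same for the moment, N m; "width": finger opening in m; "gripper_force": force on a finger pad.
Only numpy, scipy, OpenCV 4.12 (cv2) and the standard library are available. Lean on these libraries where they do the work, as an engineer would, in place of code of your own. Each camera call takes 0.05 s, during which the arm holds its last target. There are 200 camera calls.

## Working session

There is one attempt and no reset: what is moved stays moved. The work goes in short steps, Python scripts to look and compute and a tool call to move; the robot and the scene stay as the last step left them, time stands still between calls to the robot, and variables do not carry over. Pictures are saved under pics/ and viewed, at most 14 in all, crops included, and the job is handed in when it is done.

Besides the shell and the picture viewer there is one more tool, called after "Call:" by a JSON object that holds its "api" and its "payload". play_rows: Moves the arm, as the interface text tells. Shifts and turns lie within -1 to 1; 1 stands for 25 mm of shift or 0.15 rad of turn. Its arguments: {"type":"object","properties":{"travel":{"type":"array","items":{"type":"array","items":{"type":"number"}}},"twist":{"type":"array","items":{"type":"number"}},"fingers":{"type":"number"},"newtons":{"type":"number"}},"required":["travel","twist"]}

```bash
mkdir -p pics; ls
python3 - <<'E'
from station import arm, imaging, models
import cv2
s=arm.get_state(); print(s)
for n in("top","scene"):
    f=imaging.grab_frame(n); cv2.imwrite(f"pics/{n}0.png",f["pixels"][:,:,::-1]); print(n,f["fx"],f["fy"],f["cx"],f["cy"],f["R"],f["t"])
E
```

```text
pics
{'t': 0.0, 'q': array([ 1.63806657e+00,  3.59419737e-01,  1.10659499e-02, -3.49925639e-04,
       -1.22408979e+00, -2.88094221e-01]), 'qd': array([-0.0001386 , -0.00106969,  0.00021374,  0.0040264 , -0.00082529,
       -0.0005714 ]), 'joint_efforts': array([ 5.78264280e-04, -5.82713163e+01,  2.93064398e+01,  6.99761868e+00,
        7.04852573e-03, -1.61838111e-04]), 'eef_pos': array([0.14776924, 0.65812205, 0.21980457]), 'ee_rot': array([ 3.13991982e+00, -1.52679362e-04, -2.20943030e-01]), 'force': array([-0.08886137, -0.02197262,  0.23758771]), 'moment': array([ 0.00846482,  0.01601754, -0.01750025]), 'gripper_force': 0.0, 'width': 0.08781090688173226}
top 352.7699976132384 352.7699976132384 254.55727034225634 187.06426860660875 [[ 0.0157545  -0.99952828 -0.02636293]
 [-0.98518964 -0.0110153  -0.17111412]
 [ 0.170743    0.02866831 -0.98489845]] [-0.01198034  0.56099323  0.87926487]
scene 374.18000333696216 374.18000333696216 245.6863958009109 188.26566436279407 [[-0.1085662   0.99402125  0.01162478]
 [ 0.83758953  0.09776653 -0.53748069]
 [-0.53540374 -0.04861544 -0.84319593]] [ 0.09461583 -0.46378241  1.32815916]
```

View pics/top0.png

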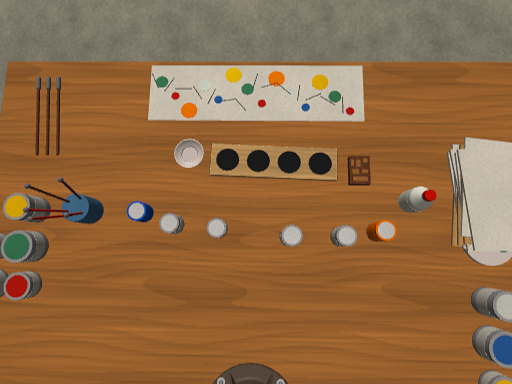

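View pics/scene0.png

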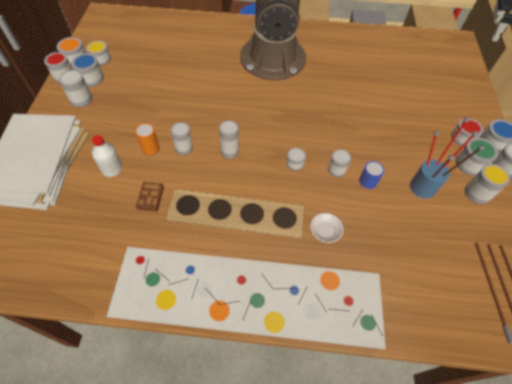

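The top picture shows the dish at (188,153), pads at (228,160) to (320,163) and the block at (359,170). White-lidded tins are at (172,223), (217,228), (291,235) and (344,236), with the blue and orange decoys at (140,211) and (383,231). In the scene picture the heights, from the dish side, look like b, a, d, c.

```bash
cat > h.py <<'E'
from station import arm, imaging, models
import numpy as np, cv2
from scipy.optimize import least_squares
A=np.linspace(0,2*np.pi,60,endpoint=False); C=np.c_[np.cos(A),np.sin(A),0*A]
def proj(f,P):
    c=np.atleast_2d(P)@np.array(f["R"]).T+f["t"]
    return np.c_[f["fx"]*c[:,0]/c[:,2]+f["cx"],f["fy"]*c[:,1]/c[:,2]+f["cy"]]
def back(f,uv,z):
    d=np.array(f["R"]).T@[(uv[0]-f["cx"])/f["fx"],(uv[1]-f["cy"])/f["fy"],1]; o=-np.array(f["R"]).T@f["t"]
    return o+d*(z-o[2])/d[2]
def cyl(f,x,y,h,r=.026,z0=0):
    return proj(f,np.r_[C*r+[x,y,z0],C*r+[x,y,z0+h]])
def ext(p): return np.r_[p.min(0),p.max(0)]
def box(m):
    ys,xs=np.nonzero(m); return np.array([xs.min()-.0,ys.min(),xs.max()+1,ys.max()+1])-.5
E
python3 - <<'E'
from h import *
F={n:imaging.grab_frame(n) for n in("top","scene")}
for nm in("tin_a","pad_1","dish","woodblock"):
  for n in F:
    for d in models.silhouettes(nm,n):
        if d["confidence"]<.3: continue
        m=d["pixels"].astype(np.uint8); M=cv2.moments(m,True); c=(M["m10"]/M["m00"],M["m01"]/M["m00"])
        col=F[n]["pixels"][d["pixels"]].mean(0).astype(int)
        z={"tin_a":.03,"pad_1":.017,"dish":.012,"woodblock":.015}[nm]
        print(nm,n,round(d["confidence"],2),np.round(box(m),1),np.round(c,1),int(M["m00"]),col,back(F[n],c,z)[:2].round(4))
E
```

```text
tin_a top 0.93 [329.5 225.5 356.5 246.5] [343.6 236. ] 455 [150 144 138] [ 0.4377 -0.2377]
tin_a top 0.92 [126.5 200.5 153.5 222.5] [139.6 211.8] 448 [ 98 108 134] [0.4937 0.3023]
tin_a top 0.83 [158.5 212.5 183.5 234.5] [171.  223.5] 427 [147 140 133] [0.4638 0.2161]
tin_a top 0.74 [279.5 223.5 302.5 246.5] [290.8 235.6] 417 [164 157 150] [ 0.4365 -0.1006]
tin_a top 0.68 [366.5 220.5 396.5 241.5] [381.5 231.2] 503 [164 118  82] [ 0.4515 -0.3359]
tin_a top 0.64 [205.5 217.5 228.5 238.5] [216.7 227.8] 353 [162 154 147] [0.4543 0.0942]
tin_a scene 0.83 [134.5 123.5 158.5 156.5] [146.8 139.7] 576 [185 124  72] [ 0.4443 -0.3345]
tin_a scene 0.77 [285.5 147.5 305.5 170.5] [295.5 159. ] 346 [172 161 150] [0.4636 0.0958]
tin_a scene 0.74 [171.5 123.5 191.5 153.5] [181.6 138.6] 491 [168 159 147] [ 0.4285 -0.2358]
tin_a scene 0.7 [358.5 161.5 383.5 188.5] [370.5 174.8] 482 [116 116 144] [0.4937 0.3019]
tin_a scene 0.69 [218.5 120.5 238.5 158.5] [228.7 139.1] 662 [167 155 142] [ 0.4144 -0.0997]
tin_a scene 0.68 [327.5 149.5 350.5 177.5] [338.7 163.2] 494 [166 154 141] [0.4641 0.2163]
tin_a sce
[... 633 characters left out ...]
 198.5 231.5 219.5] [219.7 209.2] 400 [76 61 46] [ 0.6406 -0.0935]
pad_1 scene 0.7 [175.5 194.5 199.5 215.5] [187.2 205.2] 391 [72 57 45] [ 0.6385 -0.1799]
pad_1 scene 0.56 [271.5 206.5 296.5 228.5] [284.2 217.8] 426 [82 65 50] [0.6467 0.075 ]
dish top 0.96 [173.5 139.5 203.5 167.5] [188.8 153.3] 652 [174 160 151] [0.6612 0.1818]
dish top 0.48 [276.5 150.5 300.5 173.5] [288.5 162.1] 426 [35 33 29] [ 0.6384 -0.096 ]
dish scene 0.96 [310.5 213.5 342.5 242.5] [326.2 227.8] 739 [190 176 164] [0.6605 0.1836]
woodblock top 0.67 [346.5 154.5 371.5 186.5] [358.7 171. ] 715 [103  62  32] [ 0.6144 -0.2866]
woodblock scene 0.92 [135.5 181.5 162.5 211.5] [149.  196.8] 570 [127  83  49] [ 0.6238 -0.2859]
```

```bash
cat >> h.py <<'E'
def fit_tins():
    F={n:imaging.grab_frame(n) for n in("top","scene")}
    D={n:[(box(d["pixels"]),F[n]["pixels"][d["pixels"]].mean(0)) for d in models.silhouettes("tin_a",n) if d["confidence"]>.3] for n in F}
    D={n:[b for b,c in D[n] if c.min()>100] for n in D}
    out=[]
    for bt in D["top"]:
        for bs in D["scene"]:
            r=lambda p:np.r_[ext(cyl(F["top"],*p))-bt,ext(cyl(F["scene"],*p))-bs]
            p0=[*back(F["top"],(bt[:2]+bt[2:])/2,.03)[:2],.07]
            s=least_squares(r,p0)
            if s.cost<15: out.append((*s.x.round(4),round(s.cost,1)))
    return out
E
python3 - <<'E'
from h import *
for o in fit_tins(): print(o)
# pads: per camera rigid row fit
P={"top":[[.6426,.0731],[.6397,-.0095],[.6375,-.0947],[.6345,-.1799]],"scene":[[.6467,.075],[.6431,-.0095],[.6406,-.0935],[.6385,-.1799]]}
k=np.array([0,1,2,3])
def row(p): return np.c_[p[0]+.085*k*np.cos(p[2]),p[1]+.085*k*np.sin(p[2])]
for Q in (P["top"],P["scene"],(np.array(P["top"])+P["scene"])/2):
    s=least_squares(lambda p:(row(p)-Q).ravel(),[.64,.07,-1.6]); print(s.x.round(4),row(s.x).round(4).tolist(),np.abs(s.fun).max().round(4))
E
```

```text
(np.float64(0.4349), np.float64(-0.0976), np.float64(0.1023), np.float64(0.1))
(np.float64(0.4373), np.float64(-0.2322), np.float64(0.0793), np.float64(0.6))
(np.float64(0.463), np.float64(0.2161), np.float64(0.0563), np.float64(0.4))
(np.float64(0.4542), np.float64(0.0961), np.float64(0.0359), np.float64(1.0))
[ 0.6426  0.0747 -1.6022] [[0.6426, 0.0747], [0.6399, -0.0103], [0.6372, -0.0952], [0.6346, -0.1802]] 0.0016
[ 0.6463  0.0755 -1.6027] [[0.6463, 0.0755], [0.6436, -0.0095], [0.6409, -0.0945], [0.6382, -0.1794]] 0.001
[ 0.6444  0.0751 -1.6024] [[0.6444, 0.0751], [0.6417, -0.0099], [0.6391, -0.0948], [0.6364, -0.1798]] 0.001
```

```bash
cat >> h.py <<'E'
from scipy.spatial.transform import Rotation as Ro
def plan(tgt,yaw,n,z_first=None):
    s=arm.get_state(); p=np.array(s["eef_pos"]); y0=s["ee_rot"][2]
    print("now",s["t"],p.round(4),np.round(s["ee_rot"],4))
    dy=(yaw-y0+np.pi)%(2*np.pi)-np.pi; st=(np.array(tgt)-p)/n; T=[]
    for i in range(n):
        R=Ro.from_euler("xyz",[np.pi,0,y0+dy*i/n]).as_matrix()
        T.append((R.T@st/.025).round(2).tolist())
    print("twist per row",round(-dy/n/.15,3)); [print(T[i:i+8]) for i in range(0,n,8)]
E
python3 - <<'E'
from h import *
plan([.463,.216,.2],-1.602,24)
E
```

```text
now 0.8 [0.1478 0.6586 0.2208] [-3.1415  0.     -0.2208]
twist per row 0.384
[[0.67, 0.6, 0.03], [0.71, 0.56, 0.03], [0.74, 0.52, 0.03], [0.77, 0.48, 0.03], [0.79, 0.43, 0.03], [0.82, 0.39, 0.03], [0.84, 0.34, 0.03], [0.86, 0.29, 0.03]]
[[0.87, 0.24, 0.03], [0.89, 0.19, 0.03], [0.89, 0.14, 0.03], [0.9, 0.09, 0.03], [0.9, 0.04, 0.03], [0.91, -0.02, 0.03], [0.9, -0.07, 0.03], [0.9, -0.12, 0.03]]
[[0.89, -0.17, 0.03], [0.88, -0.22, 0.03], [0.86, -0.27, 0.03], [0.85, -0.32, 0.03], [0.83, -0.37, 0.03], [0.8, -0.42, 0.03], [0.78, -0.46, 0.03], [0.75, -0.51, 0.03]]
```

Call:
{"api": "play_rows", "payload": {"travel": [[0.67,0.6,0.03],[0.71,0.56,0.03],[0.74,0.52,0.03],[0.77,0.48,0.03],[0.79,0.43,0.03],[0.82,0.39,0.03],[0.84,0.34,0.03],[0.86,0.29,0.03]], "twist": [0.384,0.384,0.384,0.384,0.384,0.384,0.384,0.384], "fingers": 1}}

```text
t: 1.8
eef_pos: [0.254, 0.5102, 0.2148]
ee_rot: [-3.142, 0.0, -0.685]
force: [0.9, 1.3, -0.5]
width: 0.0878
gripper_force: 0.0
```

Call:
{"api": "play_rows", "payload": {"travel": [[0.87,0.24,0.03],[0.89,0.19,0.03],[0.89,0.14,0.03],[0.9,0.09,0.03],[0.9,0.04,0.03],[0.91,-0.02,0.03],[0.9,-0.07,0.03],[0.9,-0.12,0.03]], "twist": [0.384,0.384,0.384,0.384,0.384,0.384,0.384,0.384]}}

```text
t: 2.8
eef_pos: [0.359, 0.3628, 0.2087]
ee_rot: [-3.142, -0.0, -1.146]
force: [0.6, -0.5, -0.3]
width: 0.0878
gripper_force: 0.0
```

Call:
{"api": "play_rows", "payload": {"travel": [[0.89,-0.17,0.03],[0.88,-0.22,0.03],[0.86,-0.27,0.03],[0.85,-0.32,0.03],[0.83,-0.37,0.03],[0.8,-0.42,0.03],[0.78,-0.46,0.03],[0.75,-0.51,0.03]], "twist": [0.384,0.384,0.384,0.384,0.384,0.384,0.384,0.384]}}

```text
t: 3.8
eef_pos: [0.4637, 0.215, 0.2027]
ee_rot: [-3.142, 0.0, -1.607]
force: [-0.2, -0.0, -0.1]
width: 0.0877
gripper_force: 0.0
```

Run:
```python
from h import *
plan([.463,.216,.12],-1.602,4)
plan([.463,.216,.04],-1.602,7)
print(arm.get_state()["q"].round(2),arm.get_state()["force"].round(1))
```

```text
now 3.8 [0.4637 0.215  0.2027] [-3.1415  0.     -1.6071]
twist per row -0.008
[[-0.01, 0.01, 0.83], [-0.01, 0.01, 0.83], [-0.01, 0.01, 0.83], [-0.01, 0.01, 0.83]]
now 3.8 [0.4637 0.215  0.2027] [-3.1415  0.     -1.6071]
twist per row -0.005
[[-0.01, 0.0, 0.93], [-0.01, 0.0, 0.93], [-0.01, 0.0, 0.93], [-0.01, 0.0, 0.93], [-0.01, 0.0, 0.93], [-0.01, 0.0, 0.93], [-0.01, 0.0, 0.93]]
[ 0.82  0.1  -0.37  0.   -1.1  -0.86] [-0.2 -0.  -0.1]
```

Call:
{"api": "play_rows", "payload": {"travel": [[-0.01,0,0.93],[-0.01,0,0.93],[-0.01,0,0.93],[-0.01,0,0.93],[-0.01,0,0.93],[-0.01,0,0.93],[0,0,0.5],[0,0,0.4]], "twist": [0,0,0,0,0,0,0,0]}}

```text
t: 4.8
eef_pos: [0.4634, 0.2176, 0.0404]
ee_rot: [-3.141, -0.0, -1.604]
force: [-0.3, -1.0, -0.4]
width: 0.0877
gripper_force: 0.0
```

Call:
{"api": "play_rows", "payload": {"travel": [[0,0,0],[0,0,0],[0,0,0],[0,0,0],[0,0,0],[0,0,0]], "twist": [0,0,0,0,0,0], "fingers": 0.4, "newtons": 20}}

```text
t: 5.55
eef_pos: [0.4638, 0.2184, 0.0413]
ee_rot: [-3.14, 0.001, -1.603]
force: [0.5, 0.0, 5.6]
width: 0.0513
gripper_force: 20.0
```

Call:
{"api": "play_rows", "payload": {"travel": [[0,0,-0.5],[0,0,-1],[0,0,-1],[0,0,-0.5]], "twist": [0,0,0,0]}}

```text
t: 6.05
eef_pos: [0.4632, 0.218, 0.1172]
ee_rot: [-3.141, 0.001, -1.603]
force: [-0.0, 0.1, -2.2]
width: 0.0512
gripper_force: 20.0
```

Run:
```python
from h import *
plan([.6417,-.0085,.115],-1.6024,10)
```

```text
now 6.05 [0.4632 0.218  0.1172] [-3.1410e+00  1.0000e-03 -1.6033e+00]
twist per row -0.001
[[0.88, -0.74, 0.01], [0.88, -0.74, 0.01], [0.88, -0.74, 0.01], [0.88, -0.74, 0.01], [0.88, -0.74, 0.01], [0.88, -0.74, 0.01], [0.88, -0.74, 0.01], [0.88, -0.74, 0.01]]
[[0.88, -0.74, 0.01], [0.88, -0.74, 0.01]]
```

Call:
{"api": "play_rows", "payload": {"travel": [[0.5,-0.4,0],[0.88,-0.74,0.01],[0.88,-0.74,0.01],[0.88,-0.74,0.01],[0.88,-0.74,0.01],[0.88,-0.74,0.01],[0.88,-0.74,0.01],[0.88,-0.74,0.01]], "twist": [0,0,0,0,0,0,0,0]}}

```text
t: 7.05
eef_pos: [0.597, 0.0451, 0.1125]
ee_rot: [3.139, -0.001, -1.604]
force: [1.1, 0.9, -1.2]
width: 0.0515
gripper_force: 20.0
```

Call:
{"api": "play_rows", "payload": {"travel": [[0.88,-0.74,0.01],[0.88,-0.74,0.01],[0.38,-0.34,0.01],[0,0,0.6],[0,0,0.5],[0,0,0.3],[0,0,0]], "twist": [0,0,0,0,0,0,0]}}

```text
t: 7.92
eef_pos: [0.6402, -0.0075, 0.0774]
ee_rot: [3.14, -0.0, -1.602]
force: [-0.7, -0.9, -1.6]
width: 0.0516
gripper_force: 20.0
```

Run:
```python
from h import *
plan([.6417,-.0085,.059],-1.6024,2)
for n in("top","scene"):
    f=imaging.grab_frame(n); cv2.imwrite(f"pics/{n}1.png",cv2.resize(f["pixels"][100:260,120:400,::-1],None,fx=2.5,fy=2.5,interpolation=cv2.INTER_CUBIC))
```

```text
now 7.925 [ 0.6402 -0.0075  0.0774] [ 3.1401e+00 -4.0000e-04 -1.6023e+00]
twist per row 0.0
[[0.02, -0.03, 0.37], [0.02, -0.03, 0.37]]
```

View pics/scene1.png

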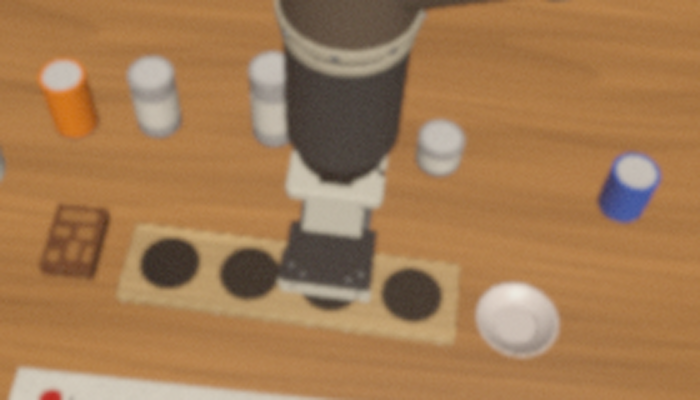

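The scene picture shows the gripper above the second pad from the dish, at about (330,290) in the crop, with the tin hidden behind it. I'll lower it.

Call:
{"api": "play_rows", "payload": {"travel": [[0.02,-0.03,0.35],[0.02,-0.03,0.25],[0,0,0.12],[0,0,0]], "twist": [0,0,0,0]}}

```text
t: 8.52
eef_pos: [0.6423, -0.0092, 0.0599]
ee_rot: [3.141, -0.0, -1.603]
force: [0.4, 0.9, -1.2]
width: 0.0513
gripper_force: 20.0
```

Call:
{"api": "play_rows", "payload": {"travel": [[0,0,0.06],[0,0,0]], "twist": [0,0]}}

```text
t: 8.78
eef_pos: [0.6425, -0.0091, 0.0588]
ee_rot: [-3.142, 0.0, -1.603]
force: [0.5, -0.3, -2.0]
width: 0.0514
gripper_force: 20.0
```

Call:
{"api": "play_rows", "payload": {"travel": [[0,0,0.04],[0,0,0]], "twist": [0,0]}}

```text
t: 9.02
eef_pos: [0.6427, -0.009, 0.0584]
ee_rot: [-3.141, -0.0, -1.603]
force: [-0.3, 0.2, 3.4]
width: 0.0511
gripper_force: 20.0
```

Call:
{"api": "play_rows", "payload": {"travel": [[0,0,0],[0,0,0],[0,0,0],[0,0,0]], "twist": [0,0,0,0], "fingers": 1}}

```text
t: 9.52
eef_pos: [0.6424, -0.009, 0.0577]
ee_rot: [3.142, -0.0, -1.603]
force: [0.8, -0.0, -0.6]
width: 0.0854
gripper_force: 0.0
```

Call:
{"api": "play_rows", "payload": {"travel": [[0,0,-0.6],[0,0,-1],[0,0,-1],[0,0,-1],[0,0,-0.4],[0,0,0]], "twist": [0,0,0,0,0,0]}}

```text
t: 10.28
eef_pos: [0.6428, -0.0089, 0.1587]
ee_rot: [-3.14, 0.001, -1.603]
force: [-0.1, 0.1, -1.1]
width: 0.0879
gripper_force: 0.0
```

Run:
```python
from h import *
plan([.4542,.0961,.12],-1.6024,10)
```

```text
now 10.275 [ 0.6428 -0.0089  0.1587] [-3.1400e+00  6.0000e-04 -1.6032e+00]
twist per row -0.001
[[-0.4, 0.77, 0.15], [-0.4, 0.77, 0.15], [-0.4, 0.77, 0.15], [-0.4, 0.77, 0.15], [-0.4, 0.77, 0.15], [-0.4, 0.77, 0.15], [-0.4, 0.77, 0.15], [-0.4, 0.77, 0.15]]
[[-0.4, 0.77, 0.15], [-0.4, 0.77, 0.15]]
```

Call:
{"api": "play_rows", "payload": {"travel": [[-0.4,0.77,0.15],[-0.4,0.77,0.15],[-0.4,0.77,0.15],[-0.4,0.77,0.15],[-0.4,0.77,0.15],[-0.4,0.77,0.15],[-0.4,0.77,0.15],[-0.4,0.77,0.15]], "twist": [0,0,0,0,0,0,0,0]}}

```text
t: 11.28
eef_pos: [0.4898, 0.0759, 0.1266]
ee_rot: [3.14, -0.001, -1.603]
force: [0.6, -0.6, 0.1]
width: 0.0877
gripper_force: 0.0
```

Call:
{"api": "play_rows", "payload": {"travel": [[-0.4,0.77,0.15],[-0.4,0.77,0.15],[0,0,0.3],[0,0,0]], "twist": [0,0,0,0]}}

```text
t: 11.78
eef_pos: [0.453, 0.0968, 0.1119]
ee_rot: [3.14, -0.001, -1.603]
force: [-0.3, 0.1, -0.1]
width: 0.0876
gripper_force: 0.0
```

Run:
```python
from h import *
plan([.4542,.0961,.025],-1.6024,4)
f=imaging.grab_frame("scene"); cv2.imwrite("pics/s2.png",cv2.resize(f["pixels"][100:260,120:400,::-1],None,fx=2.5,fy=2.5,interpolation=cv2.INTER_CUBIC))
for n,f in(("scene",f),("top",imaging.grab_frame("top"))):
  for d in models.silhouettes("tin_a",n):
    b=box(d["pixels"]); print(n,d["confidence"],b)
  print("expected b",n,ext(cyl(f,.6417,-.0099,.062,z0=.017)).round(1))
```

```text
now 11.775 [0.453  0.0968 0.1119] [ 3.1402e+00 -1.0000e-03 -1.6028e+00]
twist per row -0.001
[[0.01, -0.01, 0.87], [0.01, -0.01, 0.87], [0.01, -0.01, 0.87], [0.01, -0.01, 0.87]]
scene 0.91 [134.5 124.5 158.5 155.5]
scene 0.84 [358.5 160.5 383.5 187.5]
scene 0.82 [286.5 148.5 304.5 170.5]
scene 0.82 [241.5 192.5 261.5 221.5]
scene 0.65 [218.5 120.5 237.5 157.5]
expected b scene [241.6 191.6 262.8 221.7]
top 0.98 [366.5 220.5 395.5 241.5]
top 0.93 [329.5 225.5 356.5 246.5]
top 0.64 [279.5 225.5 302.5 246.5]
top 0.54 [248.5 145.5 267.5 169.5]
top 0.42 [219.5 220.5 227.5 236.5]
expected b top [246.8 144.6 266.9 169.4]
```

View pics/s2.png

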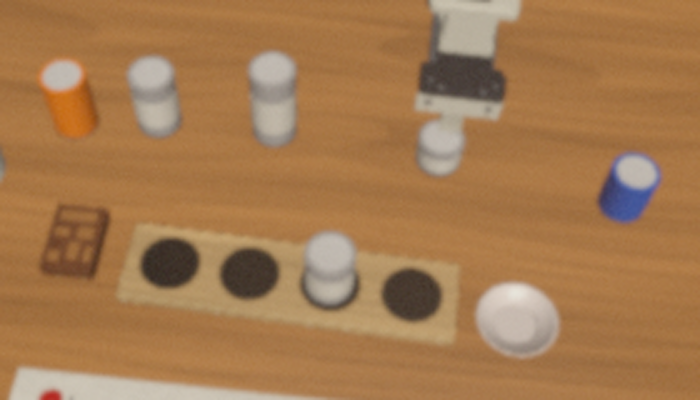

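Tin b stands upright and centred on the second pad at about (330,285) in the crop. The gripper is now over tin a at (440,145).

Call:
{"api": "play_rows", "payload": {"travel": [[0.02,-0.03,0.9],[0.02,-0.02,0.9],[0,0,0.8],[0,0,0.6],[0,0,0.26],[0,0,0]], "twist": [0,0,0,0,0,0]}}

```text
t: 12.72
eef_pos: [0.4546, 0.0959, 0.0261]
ee_rot: [3.141, -0.0, -1.603]
force: [0.4, 0.3, -0.5]
width: 0.0876
gripper_force: 0.0
```

Call:
{"api": "play_rows", "payload": {"travel": [[0,0,0],[0,0,0],[0,0,0],[0,0,0],[0,0,0],[0,0,0]], "twist": [0,0,0,0,0,0], "fingers": 0.4}}

```text
t: 13.48
eef_pos: [0.4547, 0.0963, 0.0265]
ee_rot: [-3.141, 0.0, -1.603]
force: [-0.0, 0.0, 3.5]
width: 0.0516
gripper_force: 20.0
```

Call:
{"api": "play_rows", "payload": {"travel": [[0,0,-0.5],[0,0,-1],[0,0,-1],[0,0,-1]], "twist": [0,0,0,0]}}

```text
t: 13.98
eef_pos: [0.4542, 0.0959, 0.1151]
ee_rot: [3.141, -0.0, -1.603]
force: [0.9, -0.3, -1.0]
width: 0.0513
gripper_force: 20.0
```

Run:
```python
from h import *
plan([.6444,.0755,.10],-1.6024,8)
```

```text
now 13.975 [0.4542 0.0959 0.1151] [ 3.1414 -0.     -1.6033]
twist per row -0.001
[[0.07, -0.95, 0.08], [0.07, -0.95, 0.08], [0.07, -0.95, 0.08], [0.07, -0.95, 0.08], [0.07, -0.95, 0.08], [0.07, -0.95, 0.08], [0.07, -0.95, 0.08], [0.07, -0.95, 0.08]]
```

Call:
{"api": "play_rows", "payload": {"travel": [[0.04,-0.5,0.05],[0.07,-0.95,0.08],[0.07,-0.95,0.08],[0.07,-0.95,0.08],[0.07,-0.95,0.08],[0.07,-0.95,0.08],[0.07,-0.95,0.08],[0.07,-0.95,0.08]], "twist": [0,0,0,0,0,0,0,0]}}

```text
t: 14.98
eef_pos: [0.6333, 0.0765, 0.0971]
ee_rot: [3.14, -0.001, -1.604]
force: [0.6, 0.6, -0.8]
width: 0.0509
gripper_force: 20.0
```

Call:
{"api": "play_rows", "payload": {"travel": [[0.03,-0.45,0],[0,0,0.6],[0,0,0.6],[0,0,0.4],[0,0,0]], "twist": [0,0,0,0,0]}}

```text
t: 15.6
eef_pos: [0.6428, 0.0758, 0.0573]
ee_rot: [3.14, -0.001, -1.603]
force: [-0.6, 0.4, 0.0]
width: 0.0512
gripper_force: 20.0
```

Run:
```python
from h import *
plan([.6444,.0755,.043],-1.6024,1)
```

```text
now 15.6 [0.6428 0.0758 0.0573] [ 3.1396e+00 -8.0000e-04 -1.6029e+00]
twist per row -0.003
[[0.01, -0.06, 0.57]]
```

Call:
{"api": "play_rows", "payload": {"travel": [[0,-0.05,0.3],[0,0,0.2],[0,0,0.08],[0,0,0],[0,0,0]], "twist": [0,0,0,0,0]}}

```text
t: 16.23
eef_pos: [0.6453, 0.0759, 0.0442]
ee_rot: [-3.141, 0.0, -1.603]
force: [0.6, 0.2, -0.9]
width: 0.0511
gripper_force: 20.0
```

Call:
{"api": "play_rows", "payload": {"travel": [[0,0.01,0.06],[0,0,0]], "twist": [0,0]}}

```text
t: 16.48
eef_pos: [0.6454, 0.076, 0.0435]
ee_rot: [-3.14, 0.0, -1.603]
force: [-1.4, 0.3, 4.7]
width: 0.0511
gripper_force: 20.0
```

Call:
{"api": "play_rows", "payload": {"travel": [[0,0,0],[0,0,0],[0,0,0],[0,0,0]], "twist": [0,0,0,0], "fingers": 1}}

```text
t: 16.98
eef_pos: [0.6449, 0.0759, 0.0424]
ee_rot: [3.141, -0.0, -1.603]
force: [0.7, -0.4, 0.3]
width: 0.0848
gripper_force: 0.0
```

Call:
{"api": "play_rows", "payload": {"travel": [[0,0,-0.6],[0,0,-1],[0,0,-1],[0,0,-1],[0,0,-1],[0,0,-0.6],[0,0,0]], "twist": [0,0,0,0,0,0,0]}}

```text
t: 17.85
eef_pos: [0.6456, 0.0762, 0.1741]
ee_rot: [-3.139, 0.001, -1.603]
force: [-0.2, -0.2, -0.4]
width: 0.0876
gripper_force: 0.0
```

Run:
```python
from h import *
plan([.4349,-.0976,.16],-1.6024,10)
```

```text
now 17.85 [0.6456 0.0762 0.1741] [-3.1391e+00  1.1000e-03 -1.6031e+00]
twist per row -0.0
[[0.72, 0.82, 0.06], [0.72, 0.82, 0.06], [0.72, 0.82, 0.06], [0.72, 0.82, 0.06], [0.72, 0.82, 0.06], [0.72, 0.82, 0.06], [0.72, 0.82, 0.06], [0.72, 0.82, 0.06]]
[[0.72, 0.82, 0.06], [0.72, 0.82, 0.06]]
```

Call:
{"api": "play_rows", "payload": {"travel": [[0.72,0.82,0.06],[0.72,0.82,0.06],[0.72,0.82,0.06],[0.72,0.82,0.06],[0.72,0.82,0.06],[0.72,0.82,0.06],[0.72,0.82,0.06],[0.72,0.82,0.06]], "twist": [0,0,0,0,0,0,0,0]}}

```text
t: 18.85
eef_pos: [0.4749, -0.0633, 0.1594]
ee_rot: [3.14, -0.0, -1.603]
force: [0.6, -0.8, 0.2]
width: 0.0878
gripper_force: 0.0
```

Call:
{"api": "play_rows", "payload": {"travel": [[0.72,0.82,0.06],[0.72,0.82,0.06],[0,0,0],[0,0,0]], "twist": [0,0,0,0]}}

```text
t: 19.35
eef_pos: [0.4343, -0.0976, 0.1577]
ee_rot: [-3.141, 0.0, -1.604]
force: [1.5, -0.6, -0.1]
width: 0.0878
gripper_force: 0.0
```

Run:
```python
from h import *
plan([.4349,-.0976,.070],-1.6024,1)
F={"scene":imaging.grab_frame("scene"),"top":imaging.grab_frame("top")}
for n,f in F.items():
  for d in models.silhouettes("tin_a",n):
    print(n,round(d["confidence"],2),box(d["pixels"]))
  print("expected a",ext(cyl(f,.6444,.0751,.04,z0=.017)).round(1),"b",ext(cyl(f,.6417,-.0099,.062,z0=.017)).round(1))
```

```text
now 19.35 [ 0.4343 -0.0976  0.1577] [-3.1409e+00  1.0000e-04 -1.6036e+00]
twist per row -0.008
[[-0.0, -0.02, 3.51]]
scene 0.93 [134.5 122.5 159.5 155.5]
scene 0.92 [240.5 192.5 261.5 221.5]
scene 0.85 [274.5 201.5 296.5 226.5]
scene 0.61 [218.5 121.5 237.5 157.5]
scene 0.6 [358.5 160.5 383.5 188.5]
scene 0.58 [170.5 122.5 191.5 154.5]
expected a [274.2 200.4 296.3 226.1] b [241.6 191.6 262.8 221.7]
top 0.82 [125.5 200.5 153.5 221.5]
top 0.81 [374.5 219.5 396.5 241.5]
top 0.62 [215.5 146.5 236.5 169.5]
top 0.57 [248.5 145.5 267.5 169.5]
expected a [215.2 145.7 236.  168.2] b [246.8 144.6 266.9 169.4]
```

Tins a and b match their expected outlines to within about a pixel. Next is d.

Call:
{"api": "play_rows", "payload": {"travel": [[0,-0.02,0.8],[0,0,0.8],[0,0,0.8],[0,0,0.7],[0,0,0.35],[0,0,0]], "twist": [0,0,0,0,0,0]}}

```text
t: 20.3
eef_pos: [0.4346, -0.0973, 0.0709]
ee_rot: [3.14, -0.0, -1.603]
force: [-0.2, 0.4, 1.1]
width: 0.0874
gripper_force: 0.0
```

Call:
{"api": "play_rows", "payload": {"travel": [[0,0,0],[0,0,0],[0,0,0],[0,0,0],[0,0,0],[0,0,0]], "twist": [0,0,0,0,0,0], "fingers": 0.4, "newtons": 25}}

```text
t: 21.05
eef_pos: [0.4351, -0.0973, 0.0715]
ee_rot: [-3.141, 0.0, -1.603]
force: [1.9, 0.7, 2.1]
width: 0.0515
gripper_force: 25.0
```

Call:
{"api": "play_rows", "payload": {"travel": [[0,0,-0.5],[0,0,-1],[0,0,-1],[0,0,-0.5]], "twist": [0,0,0,0]}}

```text
t: 21.55
eef_pos: [0.4349, -0.0973, 0.1478]
ee_rot: [-3.14, 0.0, -1.603]
force: [0.2, 0.3, -2.6]
width: 0.0519
gripper_force: 25.0
```

Run:
```python
from h import *
plan([.6364,-.1798,.14],-1.6024,9)
```

```text
now 21.55 [ 0.4349 -0.0973  0.1478] [-3.1402e+00  5.0000e-04 -1.6033e+00]
twist per row -0.001
[[0.34, -0.91, 0.03], [0.34, -0.91, 0.03], [0.34, -0.91, 0.03], [0.34, -0.91, 0.03], [0.34, -0.91, 0.03], [0.34, -0.91, 0.03], [0.34, -0.91, 0.03], [0.34, -0.91, 0.03]]
[[0.34, -0.91, 0.03]]
```

Call:
{"api": "play_rows", "payload": {"travel": [[0.17,-0.45,0.03],[0.34,-0.91,0.03],[0.34,-0.91,0.03],[0.34,-0.91,0.03],[0.34,-0.91,0.03],[0.34,-0.91,0.03],[0.34,-0.91,0.03],[0.34,-0.91,0.03]], "twist": [0,0,0,0,0,0,0,0]}}

```text
t: 22.55
eef_pos: [0.6035, -0.1673, 0.1381]
ee_rot: [3.139, 0.0, -1.603]
force: [-0.4, -1.3, -1.6]
width: 0.0515
gripper_force: 24.9
```

Call:
{"api": "play_rows", "payload": {"travel": [[0.34,-0.91,0.03],[0.17,-0.46,0],[0,0,0.5],[0,0,0.6],[0,0,0.4],[0,0,0]], "twist": [0,0,0,0,0,0]}}

```text
t: 23.3
eef_pos: [0.6358, -0.1802, 0.1009]
ee_rot: [3.14, 0.0, -1.603]
force: [-0.4, -0.8, -2.3]
width: 0.0518
gripper_force: 25.0
```

Run:
```python
from h import *
plan([.6364,-.1798,.088],-1.6024,1)
```

```text
now 23.3 [ 0.6358 -0.1802  0.1009] [ 3.1396e+00  1.0000e-04 -1.6029e+00]
twist per row -0.004
[[-0.02, -0.02, 0.52]]
```

Call:
{"api": "play_rows", "payload": {"travel": [[0,0,0.25],[0,0,0.15],[0,0,0.06],[0,0,0],[0,0,0]], "twist": [0,0,0,0,0]}}

```text
t: 23.92
eef_pos: [0.637, -0.1805, 0.0907]
ee_rot: [-3.141, -0.0, -1.603]
force: [-0.0, 0.5, -2.3]
width: 0.0517
gripper_force: 25.0
```

Call:
{"api": "play_rows", "payload": {"travel": [[0,0,0.04],[0,0,0]], "twist": [0,0]}}

```text
t: 24.18
eef_pos: [0.6368, -0.1805, 0.0895]
ee_rot: [3.142, 0.0, -1.603]
force: [-0.4, -0.0, -2.4]
width: 0.0518
gripper_force: 25.0
```

Call:
{"api": "play_rows", "payload": {"travel": [[0,0,0.04],[0,0,0.03],[0,0,0]], "twist": [0,0,0]}}

```text
t: 24.55
eef_pos: [0.6371, -0.1806, 0.0885]
ee_rot: [-3.141, -0.0, -1.603]
force: [-2.3, -0.2, 4.9]
width: 0.0518
gripper_force: 24.9
```

Call:
{"api": "play_rows", "payload": {"travel": [[0,0,0],[0,0,0],[0,0,0],[0,0,0]], "twist": [0,0,0,0], "fingers": 1}}

```text
t: 25.05
eef_pos: [0.6368, -0.1805, 0.0876]
ee_rot: [3.141, 0.0, -1.603]
force: [-0.2, 0.2, 0.4]
width: 0.0848
gripper_force: 0.0
```

Call:
{"api": "play_rows", "payload": {"travel": [[0,0,-0.6],[0,0,-1],[0,0,-1],[0,0,-1],[0,0,0],[0,0,0]], "twist": [0,0,0,0,0,0]}}

```text
t: 25.8
eef_pos: [0.6367, -0.1804, 0.1781]
ee_rot: [-3.141, 0.0, -1.603]
force: [0.4, 0.4, -0.0]
width: 0.0877
gripper_force: 0.0
```

Run:
```python
from h import *
plan([.4373,-.2335,.15],-1.6024,9)
```

```text
now 25.8 [ 0.6367 -0.1804  0.1781] [-3.1412e+00  3.0000e-04 -1.6033e+00]
twist per row -0.001
[[0.26, 0.88, 0.13], [0.26, 0.88, 0.13], [0.26, 0.88, 0.13], [0.26, 0.88, 0.13], [0.26, 0.88, 0.13], [0.26, 0.88, 0.13], [0.26, 0.88, 0.13], [0.26, 0.88, 0.13]]
[[0.26, 0.88, 0.13]]
```

Call:
{"api": "play_rows", "payload": {"travel": [[0.26,0.88,0.05],[0.26,0.88,0.05],[0.26,0.88,0.05],[0.26,0.88,0.13],[0.26,0.88,0.13],[0.26,0.88,0.13],[0.26,0.88,0.13],[0.26,0.88,0.13]], "twist": [0,0,0,0,0,0,0,0]}}

```text
t: 26.8
eef_pos: [0.4579, -0.2268, 0.157]
ee_rot: [3.14, 0.0, -1.603]
force: [0.2, -0.3, 0.5]
width: 0.0876
gripper_force: 0.0
```

Call:
{"api": "play_rows", "payload": {"travel": [[0.26,0.88,0.3],[0,0,0],[0,0,0]], "twist": [0,0,0]}}

```text
t: 27.18
eef_pos: [0.4373, -0.2326, 0.1502]
ee_rot: [3.141, -0.0, -1.603]
force: [0.9, 0.4, 0.5]
width: 0.0875
gripper_force: 0.0
```

Run:
```python
from h import *
plan([.4373,-.2335,.055],-1.6024,1)
F={"scene":imaging.grab_frame("scene"),"top":imaging.grab_frame("top")}
for n,f in F.items():
  for d in models.silhouettes("tin_a",n):
    print(n,round(d["confidence"],2),box(d["pixels"]))
  print("expected d",ext(cyl(f,.6364,-.1798,.106,z0=.017)).round(1),"c",ext(cyl(f,.4373,-.233,.084)).round(1))
cv2.imwrite("pics/t3.png",cv2.resize(f["pixels"][120:270,180:420,::-1],None,fx=3,fy=3,interpolation=cv2.INTER_CUBIC))
```

```text
now 27.175 [ 0.4373 -0.2326  0.1502] [ 3.1415e+00 -2.0000e-04 -1.6032e+00]
twist per row -0.006
[[0.04, -0.0, 3.81]]
scene 0.92 [170.5 174.5 197.5 213.5]
scene 0.87 [358.5 161.5 383.5 188.5]
scene 0.76 [241.5 192.5 261.5 221.5]
scene 0.72 [170.5 122.5 192.5 153.5]
scene 0.66 [134.5 122.5 158.5 155.5]
scene 0.62 [274.5 200.5 296.5 226.5]
expected d [171.1 173.3 197.3 213.2] c [169.8 121.4 192.1 154.5]
top 0.82 [125.5 200.5 153.5 223.5]
top 0.81 [247.5 145.5 268.5 165.5]
top 0.73 [215.5 146.5 235.5 165.5]
top 0.62 [309.5 142.5 336.5 170.5]
top 0.34 [309.5 166.5 310.5 168.5]
expected d [309.8 142.  336.7 171.9] c [329.7 224.7 357.3 246.3]
```

View pics/t3.png

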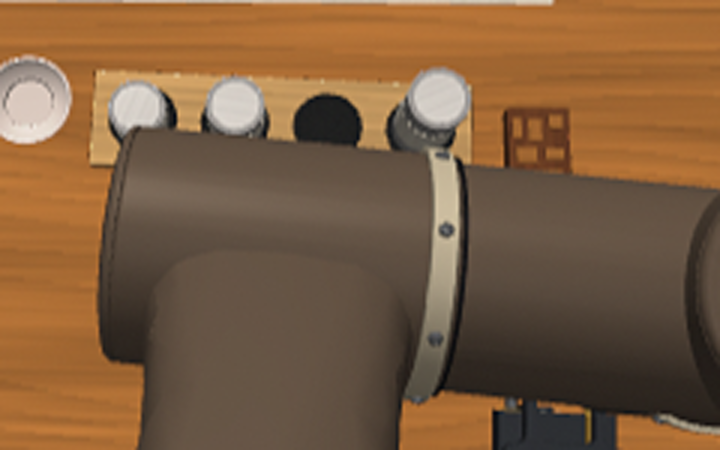

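Tins a (140,105), b (235,105) and d (430,115) stand on their pads in the crop, leaving the third pad free at (328,122). Next is c.

Call:
{"api": "play_rows", "payload": {"travel": [[0.02,0,0.85],[0,0,0.85],[0,0,0.85],[0,0,0.8],[0,0,0.4],[0,0,0]], "twist": [0,0,0,0,0,0]}}

```text
t: 28.12
eef_pos: [0.4369, -0.233, 0.0561]
ee_rot: [3.14, 0.0, -1.603]
force: [0.7, -0.7, 0.9]
width: 0.0879
gripper_force: 0.0
```

Call:
{"api": "play_rows", "payload": {"travel": [[0,0,0],[0,0,0],[0,0,0],[0,0,0],[0,0,0],[0,0,0]], "twist": [0,0,0,0,0,0], "fingers": 0.4}}

```text
t: 28.88
eef_pos: [0.4377, -0.2331, 0.0569]
ee_rot: [-3.14, -0.0, -1.603]
force: [1.0, 0.5, 2.8]
width: 0.0517
gripper_force: 25.0
```

Call:
{"api": "play_rows", "payload": {"travel": [[0,0,-0.5],[0,0,-1],[0,0,-1],[0,0,-0.7]], "twist": [0,0,0,0]}}

```text
t: 29.38
eef_pos: [0.4366, -0.2329, 0.1379]
ee_rot: [3.142, 0.0, -1.603]
force: [-0.3, 0.1, -2.7]
width: 0.0516
gripper_force: 25.0
```

Run:
```python
from h import *
plan([.6391,-.0948,.13],-1.6024,9)
```

```text
now 29.375 [ 0.4366 -0.2329  0.1379] [ 3.1416e+00  1.0000e-04 -1.6033e+00]
twist per row -0.001
[[-0.64, -0.88, 0.04], [-0.64, -0.88, 0.04], [-0.64, -0.88, 0.04], [-0.64, -0.88, 0.04], [-0.64, -0.88, 0.04], [-0.64, -0.88, 0.04], [-0.64, -0.88, 0.04], [-0.64, -0.88, 0.04]]
[[-0.64, -0.88, 0.04]]
```

Moving diagonally would pass close to d, so I'll go sideways first and then forward.

Call:
{"api": "play_rows", "payload": {"travel": [[-0.5,-0.1,0],[-0.95,-0.3,0],[-0.95,-0.3,0],[-0.95,-0.4,0],[-0.95,-0.4,0],[-0.95,-0.5,0],[-0.4,-0.8,0],[0,-0.9,0]], "twist": [0,0,0,0,0,0,0,0]}}

```text
t: 30.38
eef_pos: [0.5347, -0.0938, 0.1361]
ee_rot: [3.141, -0.0, -1.602]
force: [0.1, 1.0, -2.2]
width: 0.0515
gripper_force: 25.0
```

Run:
```python
from h import *
plan([.6391,-.0948,.13],-1.6024,5)
```

```text
now 30.375 [ 0.5347 -0.0938  0.1361] [ 3.1407 -0.     -1.6017]
twist per row 0.001
[[-0.02, -0.83, 0.05], [-0.02, -0.83, 0.05], [-0.02, -0.83, 0.05], [-0.02, -0.83, 0.05], [-0.02, -0.83, 0.05]]
```

Call:
{"api": "play_rows", "payload": {"travel": [[0,-0.8,0.05],[0,-0.8,0.05],[0,-0.8,0.05],[0,-0.8,0.05],[0,-0.6,0.3],[0,0,0.4],[0,0,0.4],[0,0,0]], "twist": [0,0,0,0,0,0,0,0]}}

```text
t: 31.38
eef_pos: [0.6277, -0.0979, 0.1027]
ee_rot: [3.139, -0.0, -1.603]
force: [0.2, -0.4, -2.1]
width: 0.0513
gripper_force: 25.0
```

Run:
```python
from h import *
plan([.6391,-.0948,.0735],-1.6024,1)
```

```text
now 31.375 [ 0.6277 -0.0979  0.1027] [ 3.1391e+00 -2.0000e-04 -1.6033e+00]
twist per row -0.006
[[-0.14, -0.45, 1.17]]
```

Call:
{"api": "play_rows", "payload": {"travel": [[-0.12,-0.42,0],[0,0,0.4],[0,0,0.4],[0,0,0.2],[0,0,0],[0,0,0]], "twist": [0,0,0,0,0,0]}}

```text
t: 32.12
eef_pos: [0.6398, -0.0953, 0.0792]
ee_rot: [-3.141, -0.0, -1.603]
force: [0.4, -0.2, -2.8]
width: 0.0515
gripper_force: 25.0
```

Contact should come near 0.0738.

Call:
{"api": "play_rows", "payload": {"travel": [[0,0.02,0.1],[0,0,0.07],[0,0,0.05],[0,0,0],[0,0,0]], "twist": [0,0,0,0,0]}}

```text
t: 32.75
eef_pos: [0.6392, -0.0953, 0.0739]
ee_rot: [-3.141, -0.0, -1.603]
force: [-1.5, -0.1, 3.4]
width: 0.0516
gripper_force: 25.0
```

Call:
{"api": "play_rows", "payload": {"travel": [[0,0,0],[0,0,0],[0,0,0],[0,0,0]], "twist": [0,0,0,0], "fingers": 1}}

```text
t: 33.25
eef_pos: [0.6392, -0.0952, 0.0734]
ee_rot: [3.142, 0.0, -1.603]
force: [0.2, -0.2, 0.3]
width: 0.0844
gripper_force: 0.0
```

Call:
{"api": "play_rows", "payload": {"travel": [[0,0,-0.6],[0,0,-1],[0,0,-1],[0,0,-1],[0,0,-1],[0,0,-1],[0,0,0]], "twist": [0,0,0,0,0,0,0]}}

```text
t: 34.12
eef_pos: [0.6405, -0.0953, 0.2173]
ee_rot: [-3.136, 0.0, -1.603]
force: [-0.1, 0.9, 0.4]
width: 0.0876
gripper_force: 0.0
```

Call:
{"api": "play_rows", "payload": {"travel": [[0,0.7,0],[0,0.9,0],[0,0.9,0],[0,0.9,0],[0,0.9,0],[0,0.9,0],[0,0.9,0],[0,0,0]], "twist": [0,0,0,0,0,0,0,0]}}

```text
t: 35.12
eef_pos: [0.4854, -0.0904, 0.214]
ee_rot: [-3.141, 0.0, -1.603]
force: [-0.2, -0.6, 0.6]
width: 0.0878
gripper_force: 0.0
```

Run:
```python
from h import *
H=[("a",.6444,.0751,.04),("b",.6417,-.0099,.062),("c",.6391,-.0948,.084),("d",.6364,-.1798,.106)]
for n in("scene","top"):
  f=imaging.grab_frame(n)
  for d in models.silhouettes("tin_a",n)+models.silhouettes("dish",n)[:1]+models.silhouettes("woodblock",n)[:1]:
    print(n,round(d["confidence"],2),box(d["pixels"]))
  for nm,x,y,h in H: print("exp",nm,ext(cyl(f,x,y,h,z0=.017)).round(1))
  if n=="scene": cv2.imwrite("pics/s4.png",cv2.resize(f["pixels"][100:260,120:400,::-1],None,fx=2.5,fy=2.5,interpolation=cv2.INTER_CUBIC))
```

```text
scene 0.93 [241.5 192.5 261.5 221.5]
scene 0.92 [357.5 160.5 383.5 189.5]
scene 0.87 [171.5 174.5 197.5 213.5]
scene 0.72 [275.5 201.5 295.5 226.5]
scene 0.63 [207.5 183.5 229.5 217.5]
scene 0.94 [310.5 212.5 342.5 242.5]
scene 0.62 [135.5 181.5 163.5 211.5]
exp a [274.2 200.4 296.3 226.1]
exp b [241.6 191.6 262.8 221.7]
exp c [206.9 182.6 229.3 217.4]
exp d [171.1 173.3 197.3 213.2]
top 0.86 [365.5 220.5 397.5 242.5]
top 0.57 [174.5 139.5 202.5 151.5]
exp a [215.2 145.7 236.  168.2]
exp b [246.8 144.6 266.9 169.4]
exp c [278.7 143.3 300.8 170.6]
exp d [309.8 142.  336.7 171.9]
```

View pics/s4.png

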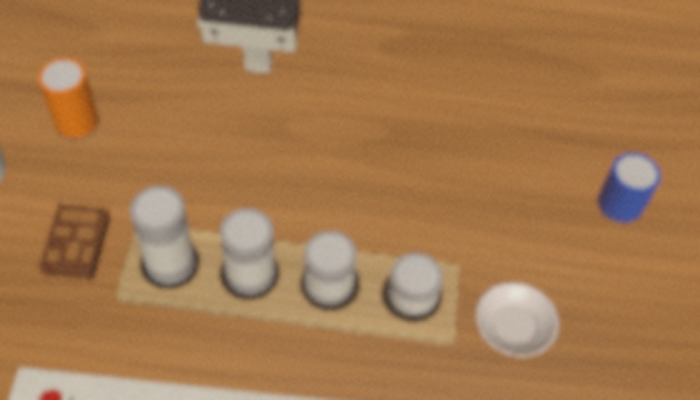

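The picture shows all four tins upright and centred on their pads, from tall at (168,250) to short at (413,285) beside the dish at (517,318). The dish and woodblock haven't moved.

```bash
python3 -c "
from station import arm
print(arm.job_done())"
```

```text
the job is handed in; nothing more can be done
None
```

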